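Find the rattling parts case and hold it over the tray

ROBOT

A 6-joint arm with a two-finger parallel gripper is mounted at the origin on a cart in front of the work surface, level with it; the furniture and walls round the work are solid. World frame = base frame: x ahead of the robot, y to its left, z up, the work surface at z = 0. Lengths are in m, angles in rad, forces in N, time in s.
With the tool pointing down it reaches from about 0.35 to 0.775 m from the base axis. Payload 7.3 kg.
Tool frame: the origin (TCP) lies at the very end of the fingers, on their centre line; the grasp point (between the pads) lies 19 mm behind it; z points along the fingers, y is the direction in which the jaws open and shut (so a half turn about z gives the same grasp; the last joint's range is limited). The gripper opens to 92 mm and grips with 3 to 60 N. Pads are 19 mm wide; open, the fingers measure 130 mm over their backs; the gripper's body (75 mm by 190 mm) begins 47 mm behind the grasp point.
Start: joints at [-1.397, 0.342, 1.524, -0, 1.275, -0.146], TCP at [0.165, -0.498, 0.227] pointing down, gripper open.
Joint ranges: [-2.53, 2.53], [-0.77, 2.02], [0.04, 2.7], [-1, 4.14], [0.28, 2.66], [-3.11, 3.11]. Speed limits (rad/s): [2.57, 2.57, 3.14, 3.14, 3.14, 3.14].

INTERFACE

Orientations are given as [roll, pitch, yaw] about the fixed x, y, z axes, in that order (R = Rz(yaw) Ry(pitch) Rx(roll)).
In Python, from cell import robot gives the robot as it stands.
- The arm moves only by the shell command python3 -m pendant 'ROWS' [OPENING] [FORCE]. ROWS is JSON, a list of rows, each a list of 2 entries, a list of its own where there are three numbers: the shift along the tool's x, y, z in mm, then the turn about the tool's z in degrees. In form: [[[x, y, z], turn], ...]. A call has 1 to 10 rows; each row is the pose to reach, as a shift and turn from the pose measured when the call began, along the tool's axes at that moment; what a row does not reach only later rows make up. A row lasts 1/12 s, in which the tool goes at most 41.7 mm and 7.16 degrees, less where a joint would pass 70% of its speed; a pose out of reach is approached as far as the arm can. A call with a gripper value outside its range is refused whole. OPENING is the opening, from 0 (shut) to 1 (fully open), set as the call begins (- or left out, the last holds). The fingers move at their own pace and stop on an object; FORCE is the grip in N (left out, the last holds). Time passes only in rows, so rows that repeat a pose let the fingers close. It gives the time, the measured TCP pose, the force and the opening at its end, in the units of the state.
- robot.observe(): the state, without advancing time (a new reading comes with each control period).
- robot.read_camera(name): name is "scene" or "top" or "wrist"; returns the picture (400x640x3 uint8, red, green, blue); there is no depth.
- robot.calibration(name): a dict with "vfov" (degrees; the focal length in pixels is half the picture's height over the tangent of half this angle, whatever the lens; pixels are square), "cx", "cy" (the principal point, pixels), "rvec" (rotation vector, rad) and "tvec" (3), from world to camera coordinates, as OpenCV has them. Camera axes: x right, y down, z forward; pixel columns grow to the right and rows downward; lengths in m; the calibration is good to about 2 mm. A picture is of the moment at which its call begins: read the wrist's pose just before it. calibration takes no time and is no camera call; for the wrist camera it gives the pose at the moment of the call.
- robot.hand_in(): hands the job in, once; it reports no verdict.
Trained networks look in the newest picture that a camera, given by its name, has taken for a name from the list of things; names that differ only in an ending like _2 or _b are one class to them, and where a whole thing is asked for, a point or a joint stands for the part that bears it (a point fixed in the world has none). Each returns a list of dicts, best first, with "p" (0 to 1); they miss things now and then, are a little off and sometimes report something else, mostly with a low value. They report only what shows in the picture. A call takes as long as a camera call. They do not tell look-alikes from the thing itself.
- robot.find_in(camera, query): "xy" ([column, row] as shares, 0 to 1, of the picture: columns of its width, rows of its height, amid what is visible of it).
The state is a dict: "time": time; "qpos": joint angles; "qvel": joint speeds; "joint_efforts": joint torques, N m; "tool_pos": TCP position; "tool_rot": TCP orientation; "contact_force": force on the tool from outside, world axes, zero at the start; "torque": the same for the moment, N m; "opening": finger opening in m.
Only numpy, scipy, OpenCV 4.12 (cv2) and the standard library are available. Lean on these libraries where they do the work, as an engineer would, in place of code of your own. Each camera call takes 0.05 s, during which the arm holds its last target.

TASK

Three identical grey parts cases stand in the slotted rack, and in one of them a heavy steel roller has come loose. Draw a case straight up out of its slot by its top edge and shake or rock it well to and fro along its length in the air: if it is silent put it back into its slot, standing fully down, and try another, and do not take a silent case to the tray. Bring the one that rattles to the steel bolt tray and finish while still holding it in the gripper, upright and still, about 10 cm above the middle of the tray, with the other two cases in the rack and the loose things on the worktop left where they were.

Things in the scene. Friction and masses are not known exactly. Their poses are not given: they have to be found in the camera images.
- rack: fixed low aluminium rack, 162 (own x) x 251 (own y) x 30 mm high, with three open-topped parallel slots in a row along its y at y = +90, 0 and -90 mm; each slot is 146 mm long (along its x) and 47 mm wide, its floor 8 mm above the worktop. Origin at the centre of its underside on the worktop.
- case_1: closed opaque grey plastic case standing on its long edge, 130 (own x) x 40 (own y) x 80 mm high (own z), origin at the centre of its underside; 0.36 to 0.53 kg. Pinch its flat faces across the 40 mm (along y) at the middle of the top edge; low latches on top, 45 mm either side of the middle. Starts in the slot at rack y = +90 mm, axes along the rack's.
- case_2: case exactly like case_1, starts in the slot at rack y = 0. Which case rattles is drawn anew each time and cannot be seen or weighed: in it a steel roller (36 mm diameter, about 0.24 kg) runs 86 mm from end to end along the case's x when tilted 10 degrees or more about its y or shaken along x; it knocks, the moment about y shifts by about 0.2 N m, and it stays at that end when level.
- case_3: case exactly like case_1, starts in the slot at rack y = -90 mm. The two silent cases hold a snugly packed block of about the roller's weight, which does not move.
- tray: fixed open steel tray with a few bolts, 95 (own x) x 138 (own y) x 21 mm high, standing on the worktop to the right of the rack (-y). Origin at the middle of its underside.
- cf_blank: bystander: round steel blank flange, 70 mm diameter, 13 mm high, lying loose nearest the robot; origin at the centre of its underside.
- vial: bystander: small glass vial with a black cap, 19 mm diameter, 58 mm high, standing loose behind the rack; origin at the centre of its underside.
- tape: bystander: roll of tape, 96 mm diameter, 25 mm high, lying loose behind the rack; origin at the centre of its underside.
Not all that is in view belongs to the job. Leave any blue look-alike of the case_2 alone.

How it is judged:
By the outcome, as a careful person would: the job done as asked, in the order asked, and still so for the second after the job is handed in, while the arm keeps its last pose, push and grip.
It also fails if it takes over 72 s, if anything falls off the work surface, if the arm or the gripper's body presses on something with over 40 N, if the wrist force passes 120 N, or if a joint passes its speed limit or range.

## Working session

There is one attempt and no reset: what is moved stays moved. The work goes in short steps, Python scripts to look and compute and a shell command to move; the robot and the scene stay as the last step left them, time stands still between calls to the robot, and variables do not carry over. Pictures are saved under pics/ and viewed, and the job is handed in when it is done.

```bash
ls; mkdir -p pics
python3 - <<'E'
from cell import robot
import cv2
s=robot.observe()
for k,v in s.items(): print(k,v)
for n in ("scene","top"):
    im=robot.read_camera(n); cv2.imwrite(f"pics/{n}0.png",im[:,:,::-1]); print(n,robot.calibration(n))
    for q in ("rack","case_2","tray","cf_blank","vial","tape"):
        print(q,[(round(d['p'],2),round(d['xy'][0]*640),round(d['xy'][1]*400)) for d in robot.find_in(n,q)][:5])
E
```

```text
pics
time 0.0
qpos [-1.39701475e+00  3.42775257e-01  1.52498711e+00 -2.56475245e-06
  1.27538612e+00 -1.45988816e-01]
qvel [-0.00049357 -0.00046577  0.00012573 -0.00017248  0.00025976 -0.00176332]
joint_efforts [ 2.09024515e-04 -4.31244421e+01 -2.44222820e+01  7.19266268e-02
  5.60265896e-02 -1.28948964e-04]
tool_pos [ 0.16499089 -0.49799009  0.22602813]
tool_rot [-3.14005302e+00 -2.23901438e-04  3.19770968e-01]
contact_force [-0.52597789 -0.39109944  0.28621398]
torque [ 0.01262749 -0.03897391 -0.00597048]
opening 0.09215168768948878
scene {'vfov': 55.58284571518719, 'cx': 324.3477793920271, 'cy': 201.52892873414038, 'rvec': array([ 0.73112442, -2.63063482,  1.04468734]), 'tvec': array([0.42624911, 0.23900747, 0.77239494])}
rack [(0.76, 337, 272)]
case_2 [(0.86, 252, 311), (0.82, 331, 198), (0.75, 321, 226), (0.71, 309, 256), (0.56, 335, 345)]
tray [(0.67, 344, 142)]
cf_blank [(0.91, 407, 196)]
vial []
tape [(0.78, 250, 205)]
top {'vfov': 44.3033722731393, 'cx': 320.27785237018304, 'cy': 194.26524397224716, 'rvec': array([ 2.15568155, -2.12192745,  0.16553048]), 'tvec': array([-0.00850236,  0.50930944,  1.3700836 ])}
rack [(0.83, 311, 204)]
case_2 [(0.93, 275, 210), (0.83, 223, 263), (0.69, 338, 189), (0.64, 218, 199), (0.6, 300, 201)]
tray [(0.62, 422, 165)]
cf_blank []
vial [(0.63, 346, 131)]
tape [(0.77, 308, 139), (0.62, 387, 245)]
```

View pics/scene0.png

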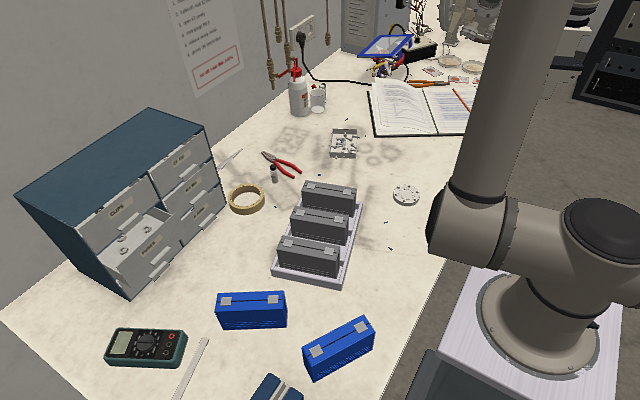

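View pics/top0.png

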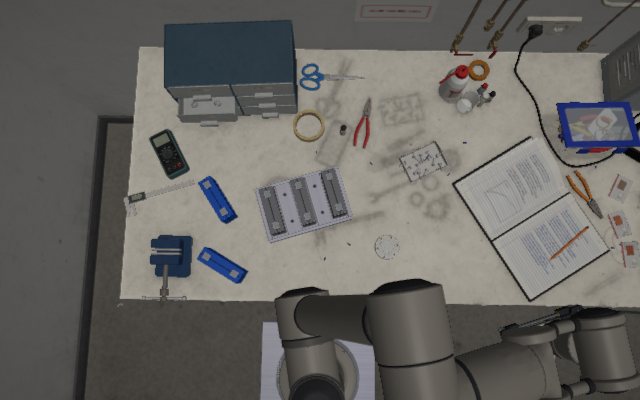

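The scene view shows the three grey cases in the rack at about (329,198), (319,227) and (308,258), and the blue look-alikes at (252,311) and (338,348). In the top view the grey ones are at about (332,195), (303,202) and (272,210), with the blue at (217,199) and (222,264). The tray is at (422,161) and the flange at (387,246). I choose the grey ones in the rack, and check them in a close crop.

```bash
cat > h.py <<'E'
import numpy as np, cv2
from cell import robot
def cal(n):
    c=robot.calibration(n); f=200/np.tan(np.radians(c['vfov'])/2)
    R=cv2.Rodrigues(np.array(c['rvec']))[0]; return f,c['cx'],c['cy'],R,np.array(c['tvec'])
def px2w(n,uv,z,C=None):
    f,cx,cy,R,t=C or cal(n)
    d=R.T@np.array([(uv[0]-cx)/f,(uv[1]-cy)/f,1]); o=-R.T@t
    return o+d*(z-o[2])/d[2]
def w2px(n,p,C=None):
    f,cx,cy,R,t=C or cal(n)
    q=R@np.array(p)+t; return np.array([cx+f*q[0]/q[2],cy+f*q[1]/q[2]])
E
python3 - <<'E'
import cv2
im=cv2.imread('pics/top0.png')
cv2.imwrite('pics/topc.png',cv2.resize(im[155:250,245:365],None,fx=6,fy=6,interpolation=cv2.INTER_CUBIC))
cv2.imwrite('pics/trayc.png',cv2.resize(im[130:195,385:465],None,fx=6,fy=6,interpolation=cv2.INTER_CUBIC))
E
```

```text
(no output)
```

View pics/topc.png

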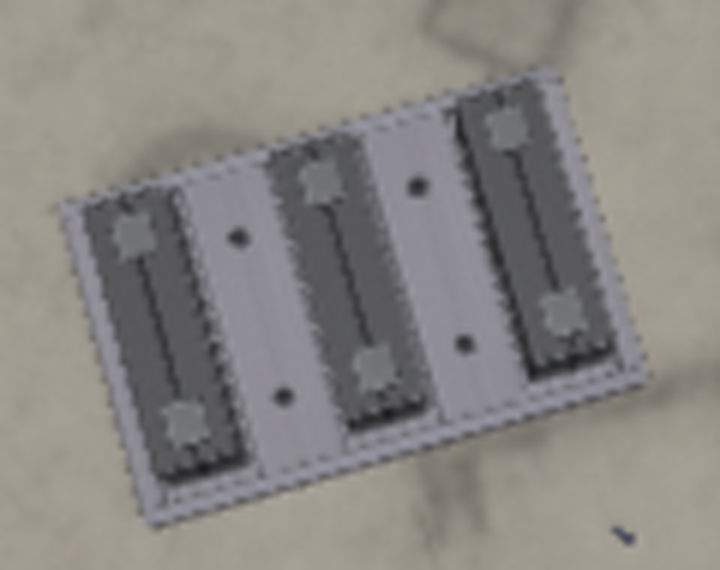

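View pics/trayc.png

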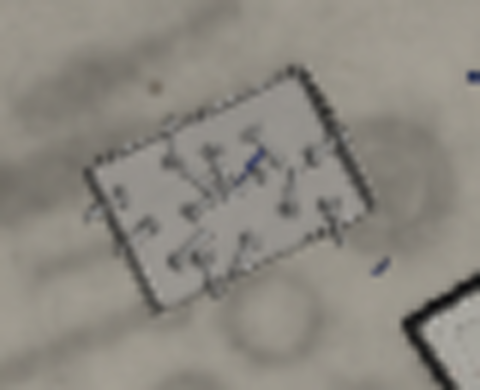

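Run:
```python
from h import *
C=cal('top')
P=lambda l,o,z:[px2w('top',(a/6+o[0]-.4,b/6+o[1]-.4),z,C) for a,b in l]
r=np.array(P([(65,205),(555,70),(645,375),(152,522)],(245,155),.03))
print('rack',r.mean(0)[:2],[np.linalg.norm(r[i]-r[i-3]) for i in range(4)])
def ang(v): return np.degrees(np.arctan2(v[1],v[0]))
print('yaw (y axis from 1..)',ang(r[0]-r[1])-90,ang(r[3]-r[2])-90, ang(r[0]-r[3]),ang(r[1]-r[2]))
for l in ([(136,235),(184,424)],[(322,183),(375,367)],[(505,128),(563,313)]):
    a=P(l,(245,155),.09); print('case',(a[0]+a[1])[:2]/2,np.linalg.norm(a[0]-a[1]),ang(a[0]-a[1]))
t=np.array(P([(88,172),(298,70),(372,207),(160,310)],(385,130),.021))
print('tray',t.mean(0),[np.linalg.norm(t[i]-t[i-3]) for i in range(4)],ang(t[0]-t[1])-90)
s=robot.observe();print(s['tool_pos'],s['tool_rot'])
for n,(u,v) in dict(flange=(387,246),vial=(343,129),tape=(309,126)).items(): print(n,px2w('top',(u,v),.013,C))
```

```text
rack [0.48420908 0.04684962] [np.float64(0.24604014438342187), np.float64(0.15489847883605948), np.float64(0.2449260869784077), np.float64(0.1589356011246784)]
yaw (y axis from 1..) 16.59543592454844 17.53828207576609 17.14526148412137 16.735235526484452
case [0.45706349 0.13370695] 0.09047612311038507 15.893497148931612
case [0.48368283 0.04774074] 0.08912118028782831 17.115805102562224
case [ 0.51044668 -0.03733072] 0.0904828795682843 17.877012737554512
tray [ 0.61564209 -0.3004401   0.021     ] [np.float64(0.11681109822406771), np.float64(0.07686940233754927), np.float64(0.11705174112101496), np.float64(0.07646231534501)] 27.069533958775267
[ 0.16506814 -0.49840183  0.22674532] [3.14146710e+00 2.09710768e-05 3.19802211e-01]
flange [ 0.36595754 -0.19473517  0.013     ]
vial [ 0.71213667 -0.0651349   0.013     ]
tape [0.71983294 0.0366406  0.013     ]
```

```bash
python3 -m pendant '[[[472,-328,0],1.3],[[472,-328,0],1.3],[[472,-328,0],1.3],[[472,-328,0],1.3],[[472,-328,0],1.3],[[472,-328,0],1.3],[[472,-328,0],1.3],[[472,-328,0],1.3],[[472,-328,0],1.3],[[472,-328,0],1.3]]' 0.7 55
python3 - <<'E'
from h import *
s=robot.observe();print(s['qpos'])
R=cv2.Rodrigues
from scipy.spatial.transform import Rotation as Ro
M=Ro.from_euler('xyz',s['tool_rot']).as_matrix()
print(M.T@(np.array([.5103,-.038,s['tool_pos'][2]])-s['tool_pos'])*1000,np.degrees(s['tool_rot']))
E
```

```text
time: 1.53
tool_pos: [0.416, -0.1633, 0.227]
tool_rot: [3.141, -0.001, 0.297]
contact_force: [1.4, -0.4, 0.0]
opening: 0.0643
[-5.45660748e-01  1.97913517e-01  1.72363323e+00 -1.52064987e-04
  1.21913415e+00  7.28195342e-01]
[ 1.26813067e+02 -9.21822702e+01 -8.05962460e-03] [ 1.79955564e+02 -2.86594763e-02  1.70164309e+01]
```

```bash
python3 -m pendant '[[[127,-92,0],0],[[127,-92,0],0],[[127,-92,0],0],[[127,-92,0],0],[[127,-92,0],0],[[127,-92,30],0],[[127,-92,60],0],[[127,-92,60],0],[[127,-92,60],0]]'
python3 - <<'E'
from h import *
im=robot.read_camera('wrist'); cv2.imwrite('pics/w1.png',im[:,:,::-1])
C=cal('wrist')
s=robot.observe();print(s['tool_pos'],s['tool_rot'],s['contact_force'],s['torque'])
print([(round(d['p'],2),round(d['xy'][0]*640),round(d['xy'][1]*400)) for d in robot.find_in('wrist','case_3')])
for k in (-.045,.045):
  a=np.radians(17); print(w2px('wrist',(.5103+k*np.cos(a),-.038+k*np.sin(a),.09),C))
E
```

```text
time: 2.28
tool_pos: [0.5096, -0.0382, 0.1664]
tool_rot: [-3.141, 0.002, 0.297]
contact_force: [-0.3, 0.7, 0.2]
opening: 0.0643
[ 0.51078235 -0.03857145  0.16787343] [ 3.14068172e+00 -5.96189823e-04  2.96513239e-01] [0.45573313 0.02783291 0.01813624] [ 0.03684614 -0.05614702  0.02596162]
[(0.98, 213, 176), (0.9, 325, 186), (0.71, 12, 145), (0.63, 106, 173)]
[322.37139287 263.8157434 ]
[322.56091995 151.01432676]
```

View pics/w1.png

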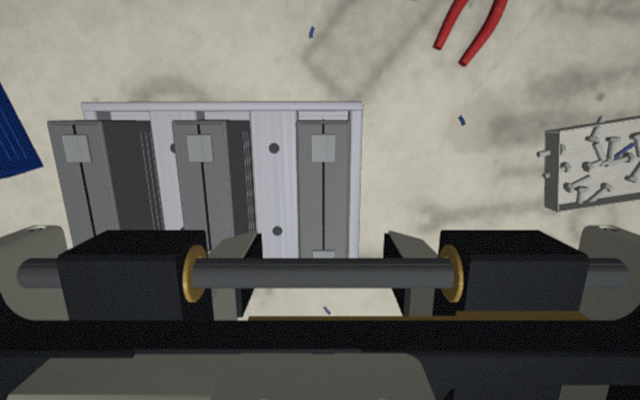

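The wrist view has the front case centred between the fingers: its far latch is at (323,149), predicted (322.6,151), and its axis runs vertically. I descend and grip.

```bash
python3 -m pendant '[[[0,0,30],0],[[0,0,60],0],[[0,0,90],0],[[0,0,108],0],[[0,0,116],0],[[0,0,116],0],[[0,0,116],0]]'; python3 -m pendant '[[[0,0,0],0],[[0,0,0],0],[[0,0,0],0],[[0,0,0],0],[[0,0,0],0],[[0,0,0],0]]' 0.2 55
python3 -c "
from cell import robot;s=robot.observe();print(s['tool_pos'],s['torque'],s['contact_force'])"
```

```text
time: 2.97
tool_pos: [0.5129, -0.0393, 0.0541]
tool_rot: [3.138, -0.005, 0.296]
contact_force: [0.2, -0.5, 0.3]
opening: 0.0641
time: 3.47
tool_pos: [0.5132, -0.0391, 0.0548]
tool_rot: [3.138, -0.005, 0.296]
contact_force: [-0.7, 2.0, 7.1]
opening: 0.0399
[ 0.51317736 -0.03906551  0.05482988] [ 0.35347847  0.17754047 -0.00306025] [-0.73438267  1.97219273  7.0927002 ]
```

```bash
python3 -m pendant '[[[0,0,-8],0],[[0,0,-25],0],[[0,0,-50],0],[[0,0,-75],0],[[0,0,-100],0],[[0,0,-125],0],[[0,0,-130],0],[[0,0,-130],0],[[0,0,-130],0]]'
cat > st.py <<'E'
from h import *
from scipy.spatial.transform import Rotation as Ro
s=robot.observe();M=Ro.from_euler('xyz',s['tool_rot']).as_matrix()
print('t',s['time'],'pos',np.round(s['tool_pos'],4),'rot',np.round(np.degrees(s['tool_rot']),2),'F',np.round(s['contact_force'],2),'torque tool',np.round(M.T@s['torque'],3),'op',s['opening'])
E
python3 st.py
```

```text
time: 4.22
tool_pos: [0.5116, -0.0388, 0.1836]
tool_rot: [3.139, -0.004, 0.296]
contact_force: [-1.2, -0.9, -4.5]
opening: 0.0397
t 4.2167 pos [ 0.5116 -0.0388  0.1836] rot [179.86  -0.22  16.97] F [-1.21 -0.85 -4.54] torque tool [-0.006 -0.038 -0.003] op 0.03965710103680603
```

```bash
python3 -m pendant '[[[40,0,0],0],[[80,0,0],0],[[80,0,0],0],[[80,0,0],0],[[80,0,0],0],[[80,0,0],0],[[80,0,0],0],[[80,0,0],0]]'; python3 st.py; python3 -m pendant '[[[-40,0,0],0],[[-80,0,0],0],[[-120,0,0],0],[[-160,0,0],0],[[-160,0,0],0],[[-160,0,0],0],[[-160,0,0],0],[[-160,0,0],0],[[-160,0,0],0],[[-160,0,0],0]]';python3 st.py
```

```text
time: 4.88
tool_pos: [0.5875, -0.0157, 0.1841]
tool_rot: [3.139, -0.004, 0.296]
contact_force: [0.3, 0.0, -4.7]
opening: 0.0398
t 4.8833 pos [ 0.5875 -0.0157  0.1841] rot [179.86  -0.2   16.94] F [ 0.35  0.03 -4.69] torque tool [ 0.015  0.048 -0.047] op 0.03980563598873002
time: 5.72
tool_pos: [0.4351, -0.0622, 0.1834]
tool_rot: [3.139, -0.004, 0.296]
contact_force: [0.3, -0.5, -4.2]
opening: 0.0396
t 5.7167 pos [ 0.4351 -0.0622  0.1834] rot [179.86  -0.21  16.98] F [ 0.32 -0.54 -4.24] torque tool [-0.029  0.024  0.012] op 0.039614275944472914
```

```bash
python3 -m pendant '[[[41,0,0],0],[[82,0,0],0],[[123,0,0],0],[[160,0,0],0],[[160,0,0],0],[[120,0,0],0],[[80,0,0],0],[[40,0,0],0],[[0,0,0],0],[[0,0,0],0]]'; python3 st.py; python3 -m pendant '[[[41,0,0],0],[[82,0,0],0],[[123,0,0],0],[[160,0,0],0],[[160,0,0],0],[[160,0,0],0],[[160,0,0],0],[[160,0,0],0],[[160,0,0],0],[[160,0,0],0]]'; for i in 1 2 3; do python3 st.py;done;  python3 -m pendant '[[[-41,0,0],0],[[-80,0,0],0],[[-80,0,0],0],[[-80,0,0],0],[[-80,0,0],0],[[-80,0,0],0],[[-80,0,0],0]]';python3 st.py
```

```text
time: 6.55
tool_pos: [0.4273, -0.0618, 0.1816]
tool_rot: [-3.139, 0.005, 0.296]
contact_force: [0.5, -0.1, -3.4]
opening: 0.0399
t 6.55 pos [ 0.4273 -0.0618  0.1816] rot [-179.88    0.31   16.96] F [ 0.54 -0.13 -3.39] torque tool [ 0.069 -0.002  0.043] op 0.03990143882098941
time: 7.38
tool_pos: [0.5798, -0.0154, 0.1813]
tool_rot: [-3.14, 0.005, 0.295]
contact_force: [0.0, -0.2, -4.3]
opening: 0.0397
t 7.3833 pos [ 0.5798 -0.0154  0.1813] rot [-179.89    0.29   16.93] F [ 0.04 -0.23 -4.34] torque tool [-0.033 -0.005  0.   ] op 0.039720775732301206
t 7.3833 pos [ 0.5798 -0.0154  0.1813] rot [-179.89    0.29   16.93] F [ 0.04 -0.23 -4.34] torque tool [-0.033 -0.005  0.   ] op 0.039720775732301206
t 7.3833 pos [ 0.5798 -0.0154  0.1813] rot [-179.89    0.29   16.93] F [ 0.04 -0.23 -4.34] torque tool [-0.033 -0.005  0.   ] op 0.039720775732301206
time: 7.97
tool_pos: [0.5042, -0.0387, 0.182]
tool_rot: [-3.14, 0.004, 0.296]
contact_force: [-0.8, -0.2, -4.5]
opening: 0.0399
t 7.9667 pos [ 0.5042 -0.0387  0.182 ] rot [-179.93    0.22   16.94] F [-0.84 -0.18 -4.48] torque tool [-0.029  0.015 -0.004] op 0.0399139846279171
```

```bash
python3 - <<'E'
from h import *
for n in ('wrist','scene','top'):
    im=robot.read_camera(n); cv2.imwrite(f'pics/{n}2.png',im[:,:,::-1])
C=cal('wrist'); 
a=np.radians(17)
for p in ((.081,-.1255),(.081,.1255)):
    print(w2px('wrist',(.4842+p[0]*np.cos(a)-p[1]*np.sin(a),.0469+p[0]*np.sin(a)+p[1]*np.cos(a),.03),C))
im=cv2.imread('pics/scene2.png'); cv2.imwrite('pics/scene2c.png',cv2.resize(im[120:300,240:440],None,fx=3,fy=3))
E
python3 st.py
```

```text
[364.87465119  96.13438432]
[92.9549622  95.89112462]
t 8.1167 pos [ 0.5038 -0.0386  0.1816] rot [-179.89    0.29   16.95] F [ 0.36 -0.51 -3.52] torque tool [0.053 0.051 0.04 ] op 0.03993681530171879
```

View pics/wrist2.png

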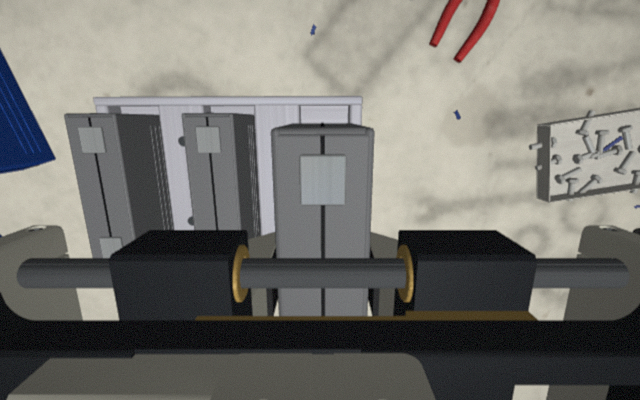

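View pics/scene2c.png

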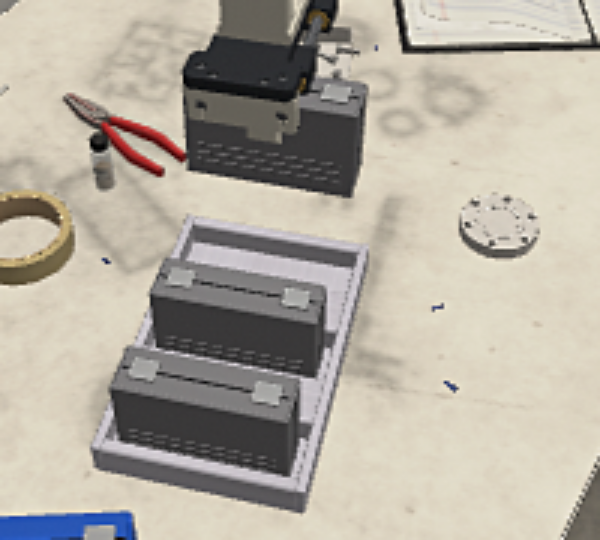

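View pics/top2.png

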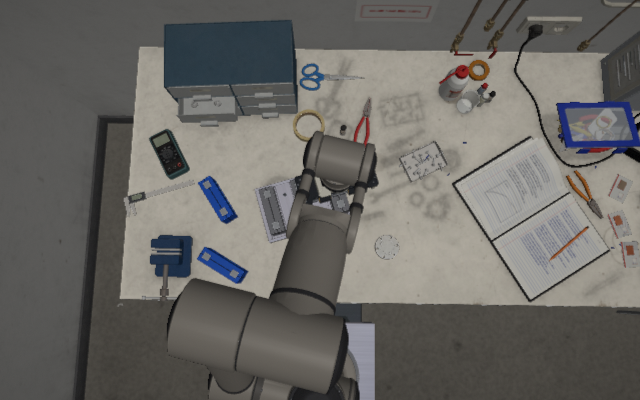

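```bash
python3 -m pendant '[[[9,3,20],0],[[9,3,20],0],[[9,3,20],0],[[9,3,20],0],[[9,3,20],0],[[9,3,20],0]]'; python3 st.py
```

```text
time: 8.62
tool_pos: [0.5133, -0.0389, 0.1622]
tool_rot: [-3.14, 0.004, 0.296]
contact_force: [-0.4, 0.8, -4.7]
opening: 0.0398
t 8.6167 pos [ 0.5133 -0.0389  0.1622] rot [-179.92    0.23   16.95] F [-0.37  0.77 -4.65] torque tool [-0.002  0.015 -0.048] op 0.03978810912138513
```

```bash
python3 -m pendant '[[[0,0,25],0],[[0,0,50],0],[[0,0,70],0],[[0,0,80],0],[[0,0,90],0],[[0,0,97],0],[[0,0,102],0],[[0,0,105],0],[[0,0,105],0],[[0,0,105],0]]'; python3 st.py
```

```text
time: 9.45
tool_pos: [0.5132, -0.0389, 0.0577]
tool_rot: [-3.141, 0.003, 0.296]
contact_force: [0.8, 0.5, -3.4]
opening: 0.0394
t 9.45 pos [ 0.5132 -0.0389  0.0577] rot [-179.95    0.19   16.95] F [ 0.84  0.54 -3.44] torque tool [0.031 0.01  0.017] op 0.03942514597682755
```

```bash
python3 -m pendant '[[[0,0,2],0],[[0,0,3],0],[[0,0,4],0],[[0,0,4],0]]'; python3 st.py
```

```text
time: 9.78
tool_pos: [0.5141, -0.0389, 0.0549]
tool_rot: [3.141, 0.001, 0.296]
contact_force: [0.4, 0.9, 5.3]
opening: 0.0395
t 9.7833 pos [ 0.5141 -0.0389  0.0549] rot [1.7999e+02 7.0000e-02 1.6960e+01] F [0.42 0.93 5.3 ] torque tool [ 0.198 -0.471  0.075] op 0.039470160638638056
```

```bash
python3 -m pendant '[[[0,0,0],0],[[0,0,0],0],[[0,0,0],0],[[0,0,0],0],[[0,0,-30],0],[[0,0,-60],0],[[0,0,-90],0],[[0,0,-90],0]]' 0.68
python3 - <<'E'
from h import *
from scipy.spatial.transform import Rotation as Ro
im=robot.read_camera('wrist'); cv2.imwrite('pics/w3.png',im[:,:,::-1])
s=robot.observe();M=Ro.from_euler('xyz',s['tool_rot']).as_matrix()
print(s['tool_pos'],np.degrees(s['tool_rot']))
for c in ((.4842,.0472),(.4579,.1333)): print(M.T@(np.array([*c,.052])-s['tool_pos'])*1000)
E
```

```text
time: 10.45
tool_pos: [0.5173, -0.0395, 0.1504]
tool_rot: [3.136, -0.008, 0.296]
contact_force: [1.1, -0.4, 1.2]
opening: 0.0625
[ 0.51610607 -0.0392962   0.14788453] [179.80068865  -0.26042066  16.95698003]
[ -5.72774889 -92.3741118   95.53872716]
[  -5.77295577 -182.40077313   95.22535014]
```

View pics/w3.png

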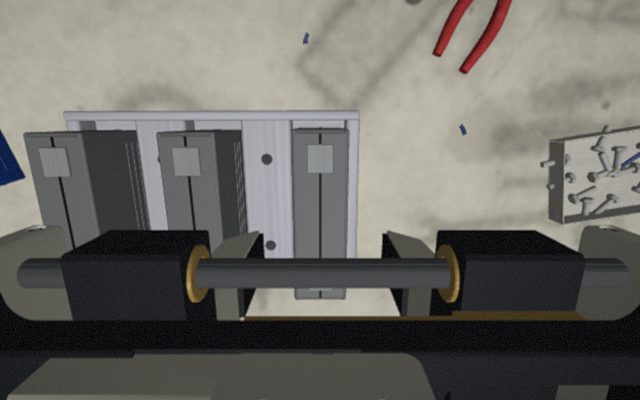

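The wrist picture shows case_3 back in its slot, upright and level with its neighbours, with its far latch at (320,159). Next is case_2.

```bash
python3 -m pendant '[[[-3,-41,0],0],[[-6,-80,0],0],[[-6,-92,0],0],[[-6,-92,0],0],[[-6,-92,0],0],[[-6,-92,0],0]]'
python3 - <<'E'
from h import *
from scipy.spatial.transform import Rotation as Ro
s=robot.observe();M=Ro.from_euler('xyz',s['tool_rot']).as_matrix()
print(s['tool_pos'],np.degrees(s['tool_rot']),M.T@(np.array([.4842,.0472,.052])-s['tool_pos'])*1000)
E
```

```text
time: 11.0
tool_pos: [0.4839, 0.0463, 0.1471]
tool_rot: [3.138, -0.004, 0.296]
contact_force: [0.2, 0.4, -0.6]
opening: 0.0625
[0.48387597 0.04625286 0.14706258] [179.78402945  -0.23488202  16.95640019] [ 0.19646258 -1.16979362 95.06045031]
```

```bash
python3 -m pendant '[[[0,-1,30],0],[[0,-1,60],0],[[0,-1,84],0],[[0,-1,94],0],[[0,-1,94],0],[[0,-1,94],0]]'; python3 -m pendant '[[[0,0,0],0],[[0,0,0],0],[[0,0,0],0],[[0,0,0],0],[[0,0,0],0]]' 0.2 55; python3 st.py;  python3 -m pendant '[[[0,0,-8],0],[[0,0,-25],0],[[0,0,-50],0],[[0,0,-75],0],[[0,0,-100],0],[[0,0,-125],0],[[0,0,-130],0],[[0,0,-130],0],[[0,0,-130],0]]'; python3 st.py
```

```text
time: 11.5
tool_pos: [0.4842, 0.046, 0.0526]
tool_rot: [3.138, -0.003, 0.294]
contact_force: [0.1, -0.4, 0.8]
opening: 0.0621
time: 11.92
tool_pos: [0.4845, 0.0461, 0.0533]
tool_rot: [3.138, -0.004, 0.294]
contact_force: [-1.8, 1.3, 3.4]
opening: 0.0399
t 11.9167 pos [0.4845 0.0461 0.0533] rot [179.79  -0.23  16.87] F [-1.81  1.26  3.44] torque tool [ 0.231 -0.088  0.046] op 0.039881224630741785
time: 12.67
tool_pos: [0.4831, 0.0465, 0.1822]
tool_rot: [3.138, -0.002, 0.295]
contact_force: [0.7, 0.1, -5.0]
opening: 0.0399
t 12.6667 pos [0.4831 0.0465 0.1822] rot [ 1.7982e+02 -1.4000e-01  1.6880e+01] F [ 0.68  0.08 -4.96] torque tool [ 0.016 -0.164 -0.015] op 0.03991588279327232
```

```bash
python3 -m pendant '[[[40,0,0],0],[[80,0,0],0],[[80,0,0],0],[[80,0,0],0],[[80,0,0],0],[[80,0,0],0],[[80,0,0],0],[[80,0,0],0]]'; python3 st.py; python3 -m pendant '[[[-40,0,0],0],[[-80,0,0],0],[[-120,0,0],0],[[-160,0,0],0],[[-160,0,0],0],[[-160,0,0],0],[[-160,0,0],0],[[-160,0,0],0],[[-160,0,0],0],[[-160,0,0],0]]';python3 st.py;  python3 -m pendant '[[[41,0,0],0],[[82,0,0],0],[[123,0,0],0],[[160,0,0],0],[[160,0,0],0],[[160,0,0],0],[[160,0,0],0],[[160,0,0],0],[[160,0,0],0],[[160,0,0],0]]';python3 st.py
```

```text
time: 13.33
tool_pos: [0.5589, 0.0695, 0.1825]
tool_rot: [3.138, -0.002, 0.294]
contact_force: [-0.0, 0.0, -3.4]
opening: 0.0395
t 13.3333 pos [0.5589 0.0695 0.1825] rot [ 1.7982e+02 -1.2000e-01  1.6860e+01] F [-0.01  0.01 -3.36] torque tool [ 0.006 -0.135  0.038] op 0.03953557445627048
time: 14.17
tool_pos: [0.4065, 0.0232, 0.1822]
tool_rot: [3.138, -0.002, 0.295]
contact_force: [-0.1, -0.1, -5.1]
opening: 0.0397
t 14.1667 pos [0.4065 0.0232 0.1822] rot [ 1.7982e+02 -1.3000e-01  1.6880e+01] F [-0.15 -0.13 -5.1 ] torque tool [ 0.015  0.106 -0.016] op 0.0397143809838125
time: 15.0
tool_pos: [0.559, 0.0694, 0.1829]
tool_rot: [3.138, -0.002, 0.294]
contact_force: [-0.0, 0.6, -3.9]
opening: 0.04
t 15.0 pos [0.559  0.0694 0.1829] rot [ 1.7981e+02 -1.3000e-01  1.6860e+01] F [-0.01  0.57 -3.95] torque tool [ 0.083 -0.062 -0.001] op 0.040005791588116645
```

```bash
python3 -m pendant '[[[-40,0,0],0],[[-80,0,0],0],[[-120,0,0],0],[[-160,0,0],0],[[-160,0,0],0],[[-160,0,0],0],[[-160,0,0],0],[[-160,0,0],0],[[-160,0,0],0]]';python3 st.py; python3 -m pendant '[[[0,0,0],0]]'|tail -2; python3 st.py; python3 -m pendant '[[[41,0,0],0],[[82,0,0],0],[[123,0,0],0],[[160,0,0],0],[[160,0,0],0],[[160,0,0],0],[[160,0,0],0],[[160,0,0],0],[[160,0,0],0]]';python3 st.py;python3 -m pendant '[[[0,0,0],0]]'|tail -2; python3 st.py
```

```text
time: 15.75
tool_pos: [0.407, 0.023, 0.1829]
tool_rot: [3.138, -0.004, 0.295]
contact_force: [-0.4, -0.0, -5.0]
opening: 0.0399
t 15.75 pos [0.407  0.023  0.1829] rot [179.78  -0.21  16.88] F [-0.44 -0.01 -5.01] torque tool [ 0.022 -0.035 -0.007] op 0.03987715033188638
contact_force: [-0.6, 0.6, -5.4]
opening: 0.0397
t 15.8333 pos [0.4076 0.0231 0.1828] rot [179.78  -0.21  16.9 ] F [-0.62  0.6  -5.41] torque tool [-0.012 -0.012  0.007] op 0.03969746608354228
time: 16.58
tool_pos: [0.56, 0.0695, 0.1836]
tool_rot: [3.138, -0.003, 0.295]
contact_force: [-0.6, -0.7, -5.5]
opening: 0.0397
t 16.5833 pos [0.56   0.0695 0.1836] rot [179.79  -0.2   16.89] F [-0.59 -0.75 -5.48] torque tool [ 0.041  0.091 -0.009] op 0.03965966860222035
contact_force: [-0.0, 0.4, -4.4]
opening: 0.0396
t 16.6667 pos [0.5596 0.0693 0.184 ] rot [179.78  -0.22  16.87] F [-0.03  0.37 -4.43] torque tool [-0.013  0.054  0.007] op 0.039605967610250634
```

```bash
cat > avg.py <<'E'
from h import *
from scipy.spatial.transform import Rotation as Ro
L=[];F=[]
for i in range(12):
    robot.read_camera('top'); s=robot.observe();M=Ro.from_euler('xyz',s['tool_rot']).as_matrix()
    L.append((M.T@s['torque'])[1]);F.append(s['contact_force'][2])
print('t',s['time'],s['tool_pos'],'My mean',np.mean(L),np.round(L,3),'Fz',np.mean(F))
E
python3 avg.py
python3 -m pendant '[[[-40,0,0],0],[[-80,0,0],0],[[-120,0,0],0],[[-160,0,0],0],[[-160,0,0],0],[[-160,0,0],0],[[-160,0,0],0]]'>/dev/null;python3 avg.py
python3 -m pendant '[[[40,0,0],0],[[80,0,0],0],[[120,0,0],0],[[160,0,0],0],[[160,0,0],0],[[160,0,0],0],[[160,0,0],0]]'>/dev/null;python3 avg.py
```

```text
t 17.2667 [0.56004654 0.06948438 0.18355902] My mean 0.03494102081354254 [ 0.041  0.067 -0.016  0.003  0.02   0.028  0.035  0.035  0.077  0.062
  0.076 -0.008] Fz -4.651956894927161
t 18.45 [0.40700742 0.02306037 0.1829579 ] My mean 0.12477911919039376 [0.12  0.571 0.087 0.072 0.083 0.11  0.057 0.102 0.07  0.119 0.042 0.065] Fz -5.125822105983768
t 19.6333 [0.56004463 0.06950038 0.18361076] My mean -0.1306733056159919 [-0.119 -0.13  -0.237 -0.087 -0.135 -0.115 -0.102 -0.122 -0.095 -0.169
 -0.141 -0.116] Fz -4.883196705416533
```

The resting moment about y went from +0.08 to −0.13 N m between the two ends, with a knock at 0.57. That is the 0.2 N m shift in the task, so case_2 rattles. I take it to the tray.

```bash
python3 -m pendant '[[[-4,25,0],0],[[-9,60,0],0],[[-14,95,0],0],[[-19,130,0],0],[[-24,165,0],0],[[-29,200,0],0],[[-34,235,0],0],[[-40,270,0],0],[[-45,300,0],0],[[-48,320,0],0]]'
python3 - <<'E'
from h import *
from scipy.spatial.transform import Rotation as Ro
s=robot.observe();M=Ro.from_euler('xyz',s['tool_rot']).as_matrix()
print(s['tool_pos'],np.degrees(s['tool_rot']),M.T@(np.array([.6156,-.3004,.155])-s['tool_pos'])*1000)
E
```

```text
time: 20.47
tool_pos: [0.6068, -0.2543, 0.1843]
tool_rot: [3.137, -0.003, 0.293]
contact_force: [-0.1, -1.1, -4.6]
opening: 0.0395
[ 0.60682746 -0.25425037  0.18427025] [ 1.79725303e+02 -1.68932851e-01  1.67656527e+01] [-4.99886597 46.57764197 29.47928305]
```

```bash
python3 -m pendant '[[[-1,12,7],0],[[-3,26,16],0],[[-4,38,24],0],[[-5,45,28],0],[[-5,47,29],0],[[-5,47,29],0],[[-5,47,29],0],[[-5,47,29],0],[[-5,47,29],0],[[-5,47,29],0]]'; python3 st.py
python3 - <<'E'
from h import *
for n in ('wrist','scene','top'):
    im=robot.read_camera(n); cv2.imwrite(f'pics/{n}4.png',im[:,:,::-1])
im=cv2.imread('pics/scene4.png'); cv2.imwrite('pics/scene4c.png',cv2.resize(im[90:300,230:440],None,fx=2.8,fy=2.8))
im=cv2.imread('pics/top4.png'); cv2.imwrite('pics/top4c.png',cv2.resize(im[90:270,230:480],None,fx=3,fy=3))
C=cal('scene')
print('scene px of tray mid, case bottom mid',w2px('scene',(.6156,-.3004,.0),C),w2px('scene',(.6156,-.3004,.11),C))
E
```

```text
time: 21.3
tool_pos: [0.616, -0.3002, 0.1561]
tool_rot: [3.136, -0.004, 0.293]
contact_force: [-1.6, 0.2, -3.4]
opening: 0.04
t 21.3 pos [ 0.616  -0.3002  0.1561] rot [179.7   -0.2   16.81] F [-1.59  0.2  -3.45] torque tool [ 0.041 -0.141  0.036] op 0.04004384961849427
scene px of tray mid, case bottom mid [343.1294716  145.16837309] [343.8016596  114.80923081]
```

View pics/scene4c.png

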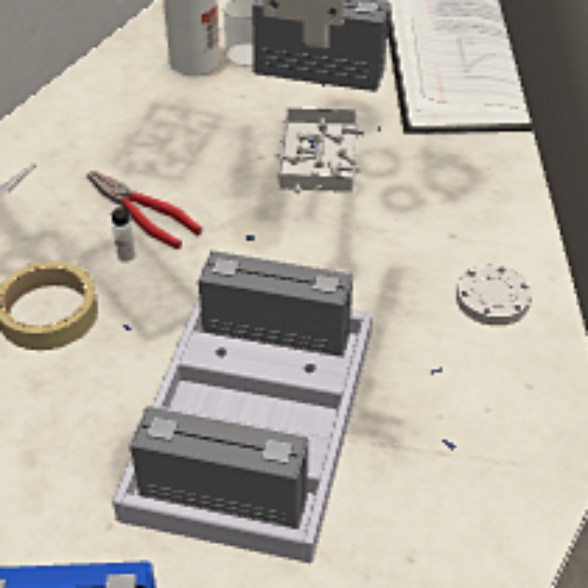

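View pics/top4c.png

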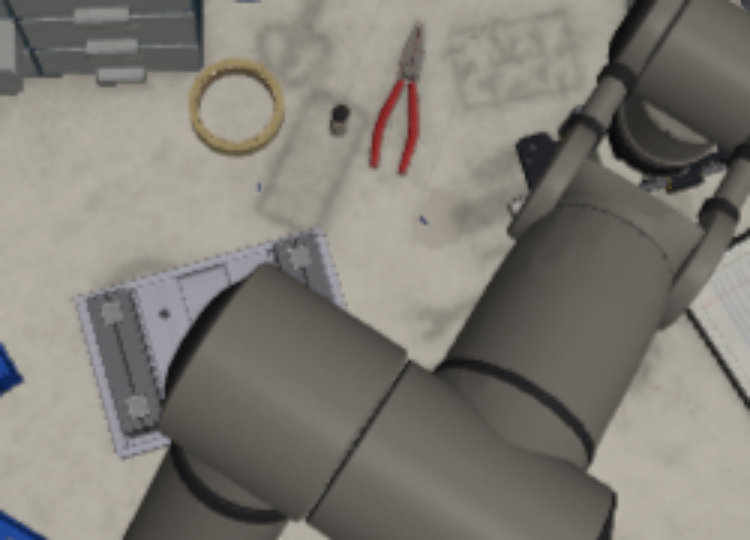

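View pics/wrist4.png

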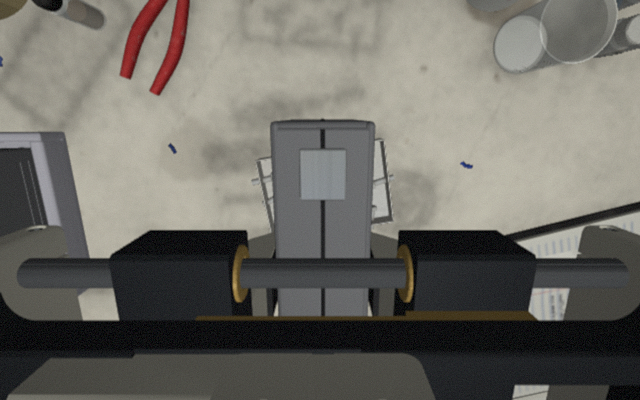

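The scene view shows case_2 held level over the tray, with its lower edge around (344,119) against the predicted (344,115). Cases 1 and 3 stand in the rack, and the flange, tape and vial look where they were. I hand in.

```bash
python3 -m pendant '[[[0,0,0],0],[[0,0,0],0],[[0,0,0],0],[[0,0,0],0]]'; python3 -c "
from cell import robot
print(robot.observe()['qvel']); print(robot.hand_in())"
```

```text
time: 21.78
tool_pos: [0.6158, -0.3006, 0.1558]
tool_rot: [3.137, -0.003, 0.293]
contact_force: [0.1, 0.7, -4.3]
opening: 0.0397
[-0.0021859   0.00089653 -0.00039324 -0.00086837  0.00100608 -0.00021165]
the job is handed in; nothing more can be done
None
```

The rattling case is case_2, and I handed in at 21.8 s with it held still and upright over the middle of the tray. Its underside is about 0.11 m above the worktop, roughly 9 cm above the tray's rim.

- **case_3:** I drew and shook it first. The moment about y stayed within about ±0.05 N m, so I took it as silent and put it back in its slot. It touched the floor at the same height it was gripped at, with 5 N of contact, and the pictures show it level with case_1.
- **case_2:** averaged at rest after each shake, the moment went from about +0.08 to −0.13 N m between the two ends, with a knock in between. That matches the 0.2 N m shift in the task. Some earlier single readings did not agree clearly (+0.09 and −0.03), and one averaged rest read +0.035, so I repeated the shakes until it was plain.
- **case_1:** I did not lift it, since the rattling case had already been found.

**Last checks:** the TCP was at (0.616, −0.301, 0.156), within 1 mm of my estimate of the tray's middle. My measured tray outline came out at 117 x 77 mm against the given 138 x 95 mm, so the tray middle may be a few millimetres off. In the last pictures cases 1 and 3 stand in the rack, and by eye the flange, vial and tape have not moved.

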